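# Load a lubricant cartridge from a crowded leaning rack

### The arm

A 6-joint arm with a two-finger parallel gripper is mounted at the origin on the work surface. World frame = base frame: x ahead of the robot, y to its left, z up, the work surface at z = 0. Lengths are in mm, angles in degrees, forces in N, time in s.
With the tool pointing down it reaches from about 350 to 850 mm from the base axis. Payload 8.1 kg.
Tool frame: the origin (TCP) lies midway between the tips of the shut fingers; the grasp point (between the pads) lies 19 mm behind it; z points along the fingers, y is the line along which they close (so a half turn about z gives the same grasp; the last joint's range is limited). The gripper opens to 93 mm and grips with 3 to 60 N. Pads are 15 mm wide; open, the fingers measure 128 mm over their backs; the gripper's body (75 mm by 188 mm) begins 65 mm behind the grasp point.
Start: joints at [-77.086, 7.471, 85.268, -0, 87.261, -4.893], TCP at [183.512, -571.252, 218.635] pointing down, gripper open.
Joint ranges: [-169.43, 169.43], [-51.17, 129.36], [1.28, 143.12], [-76.62, 256.62], [0, 156.53], [-152.29, 152.29]. Speed limits (degrees/s): [136.94, 136.94, 159.86, 180, 180, 180].

### API

Orientations are given as a 3x3 rotation matrix whose columns are the frame's x, y, z axes.
In Python, from rig import r gives the robot as it stands.
- The arm moves only by the tool arm_command, never from a script. Its argument "motion" is a list of rows, each an object with "rotation": the turn, a rotation vector about the tool's x, y, z in units of 2 pi rad (1.0 is 2 pi rad), a list of three; "linear": the shift along the tool's x, y, z in units of 40 cm (1.0 is 40 cm), a list of three; "hand": the opening, from -1 (shut) to 1 (fully open). In form: [{"rotation": [ax, ay, az], "linear": [tx, ty, tz], "hand": hand}, ...]. A call has 1 to 8 rows; each row is the pose to reach, as a shift and turn from the pose commanded when the call began, along the tool's axes at that moment, turning the shorter way round; what a row does not reach only later rows make up. A row lasts 1/10 s, in which the tool goes at most 50 mm and 8.59 degrees, less where a joint would pass 70% of its speed; a pose out of reach is approached as far as the arm can. A call with a number of a shift or a turn outside -1 to 1 is refused whole. A call with a gripper value outside its range is refused whole. The fingers move at their own pace and stop on an object; "newtons" is the grip in N (left out, the last holds). Time passes only in rows, so rows that repeat a pose let the fingers close. It gives the time, the measured TCP pose, the force, the opening and the grip force at its end, in the units of the state.
- r.state(): the state, without advancing time (a new reading comes with each control period).
- r.snapshot(name): name is "scene" or "top" or "wrist"; returns a dict with "pixels" (420x560x3 uint8, red, green, blue), "fov_y" (degrees; the focal length in pixels is half the picture's height over the tangent of half this angle, whatever the lens; pixels are square), "cx", "cy" (the principal point, pixels), "T" (4x4, takes a point from camera to world coordinates); the wrist camera has in their place "hand_eye" (4x4, takes a point from camera to tool coordinates, whose origin is the TCP and whose axes are the flange's). Camera axes: x right, y down, z forward; pixel columns grow to the right and rows downward; lengths in mm; the calibration is good to about 2 mm. A picture is of the moment at which its call begins: read the wrist's pose just before it. There is no depth.
- r.job_done(): hands the job in; it is judged then, once.
The state is a dict: "time": time; "joint_pos": joint angles; "qvel": joint speeds; "tau": joint torques, N m; "tcp_pos": TCP position; "ee_rot": TCP orientation; "contact_force": force on the tool from outside, world axes, zero at the start; "torque": the same for the moment, N m; "opening": finger opening in mm; "grip_force": force on a finger pad.
Only numpy, scipy, OpenCV 4.12 (cv2) and the standard library are available. Lean on these libraries where they do the work, as an engineer would, in place of code of your own. Each camera call takes 0.05 s, during which the arm holds its last target. There are 200 camera calls.

### The job

First swing the flat cover of the green lubricator's filling port sideways around its screw until the opening is entirely clear, and leave it so. Then draw the orange-capped cartridge out of the crowded rack, leaving the other cartridges in their places, and lower it cap up into the port until it stands on the seat inside; set it down gently, neither dropping it nor ramming it, and let go.

Things in the scene. Friction and masses are not known exactly. Their poses are not given: they have to be found in the camera images.
- cart_mid (a point): cartridge to load: white cylinder 36 mm in diameter, 160 mm long with its orange cap (top 20 mm, 32 mm in diameter), orange band, 0.17 to 0.35 kg. Point on its axis half-way up, 80 mm from either end; z runs along the cylinder towards the cap. At the start it stands loose in one of the three pockets of the rack's far row
- n1_mid (a point): neighbouring cartridge, same size and shape as the orange-capped one, blue cap and band, standing in the far row of the rack; the point lies on its axis half-way up (80 mm above its foot), z along its axis towards the cap
- n2_mid (a point): neighbouring cartridge, same size and shape as the orange-capped one, green cap and band, standing in the far row of the rack; the point lies on its axis half-way up (80 mm above its foot), z along its axis towards the cap
- n3_mid (a point): neighbouring cartridge, same size and shape as the orange-capped one, black cap and band, standing in the near row of the rack; the point lies on its axis half-way up (80 mm above its foot), z along its axis towards the cap
- n4_mid (a point): neighbouring cartridge, same size and shape as the orange-capped one, blue cap and band, standing in the near row of the rack; the point lies on its axis half-way up (80 mm above its foot), z along its axis towards the cap
- n5_mid (a point): neighbouring cartridge, same size and shape as the orange-capped one, green cap and band, standing in the near row of the rack; the point lies on its axis half-way up (80 mm above its foot), z along its axis towards the cap
- rack: fixed blue rack, two rows of three pockets; origin mid-underside, x level from near to far row, y along the rows. Cartridges lean 30 degrees, caps towards -x. Pockets 40 mm square, 90 mm deep: 70 mm of each stands out. Free between neighbours: 30 mm along a row (one finger), 10 mm between rows. Draw a cartridge 170 mm along its axis to clear the near row's tops
- rack_bar (a point): middle of the rack's fixed yellow carrying bar, 22 mm thick, 290 mm along the rack's y, 318 mm up, over the far row: 150 mm above the point 130 mm up those cartridges' axes, so a vertical tool cannot get at them; a tool leaning with the cartridges has 68 mm from their axis to the bar. Its bent legs stand behind the far row
- port_mouth (a point): centre of the round mouth of the upright port in the top face (110 mm up) of the fixed green lubricator. z up, y towards the cover's pivot screw. Bore 42 mm wide, chamfered; the rubber seat inside lies 55 to 85 mm below the mouth, different every time and not listed: feel for it (it yields only above 60 N)
- cover_pivot (a point): pivot screw of the flat aluminium cover, 60 mm from the mouth's centre along the port's y, at the cover's upper face (8 mm above the mouth)
- cover_knob (a point): grip of the cover: upright black round knob, 16 mm in diameter, 36 mm tall, 97 mm from the pivot's axis; the point is on its axis 18 mm above the cover's upper face and moves with the cover (a flat plate 56 mm wide, 6 mm thick, reaching 110 mm from the pivot)
- cover (a joint): swivel angle of the cover about the upright pivot: 0 = straight over the mouth, knob towards -y of the port; grows counter-clockwise seen from above (knob towards +x of the port), up to 1.9; the mouth is wholly clear from 1.0. Dry friction about 0.12 N m; it stays where it is left
- port: fixed green lubricator housing, 130 x 180 mm, 110 mm high; origin on the port's axis at table level, axes as those of the mouth; it reaches 55 mm to -y and 125 mm to +y, with a grey pump motor beyond
There are look-alikes about, which are no part of the job. What is shaped like the part that bears cart_mid but purple or yellow is not meant.

How it is judged (in metres and radians):
On the way, in this order (a step that is already met when the one before it is completed fails the run):
1. the cover is swung clear of the port while the cartridge is still in its rack (value of joint cover above 1 rad and distance of cart_mid from where it was at the start of the episode below 0.03 m), for 0.2 s.
2. the cartridge is drawn right out of the rack (distance of cart_mid from where it was at the start of the episode above 0.11 m and contact force between the fingers and cart above 0.5 N), for 0.1 s.
At the end, for the whole second after the job is handed in: the cartridge stands at rest in the port, cap up, within 0.15 rad of vertical, its middle within 12 mm of the port's axis sideways and less than 30 mm above the mouth (its foot over 50 mm deep, on the seat); the cover is still at least 1.0 rad open (value of joint cover above 1 rad and z of cart_mid in the frame of port_mouth below 0.03 m and horizontal distance between cart_mid and port_mouth below 0.012 m and angle between cart_mid's own z axis and vertical below 0.15 rad and linear speed of cart below 0.02 m/s); the robot touches nothing.
It fails at once if a neighbouring cartridge is shifted more than 12 mm (distance of any of n1_mid, n2_mid, n3_mid, n4_mid, n5_mid from where it was at the start of the episode above 0.012 m).
It fails at once if the cartridge is dropped (moves faster than 0.4 m/s out of the fingers) (linear speed of cart above 0.4 m/s and contact force between the fingers and cart below 0.2 N).
It fails at once if the cartridge is rammed against the port or its seat with more than 40 N (contact force between cart and port above 40 N).
It also fails if it takes over 69 s, if anything falls off the work surface, if the arm or the gripper's body presses on something with over 40 N, if the wrist force passes 120 N, or if a joint passes its speed limit or range.

## Working session

There is one attempt and no reset: what is moved stays moved. The work goes in short steps, Python scripts to look and compute and a tool call to move; the robot and the scene stay as the last step left them, time stands still between calls to the robot, and variables do not carry over. Pictures are saved under pics/ and viewed, at most 10 in all, crops included, and the job is handed in when it is done.

Besides the shell and the picture viewer there is one more tool, called after ">>>" as name(argument=value, ...) on one line, values as JSON. arm_command: Moves the arm, as the interface text tells. Its arguments: {"type":"object","properties":{"motion":{"type":"array","items":{"type":"object","properties":{"rotation":{"type":"array","items":{"type":"number","minimum":-1,"maximum":1}},"linear":{"type":"array","items":{"type":"number","minimum":-1,"maximum":1}},"hand":{"type":"number"}}}},"newtons":{"type":"number"}},"required":["motion"]}

```bash
mkdir -p pics; ls; python3 - <<'E'
from rig import r
import cv2,pickle
for n in("scene","top"):
    s=r.snapshot(n); pickle.dump(s,open(f"{n}.pkl","wb"))
    cv2.imwrite(f"pics/{n}.png",s["pixels"][:,:,::-1]); print(n,s["fov_y"],s["cx"],s["cy"],s["T"])
E
```

```text
pics
scene 45.351652883554166 274.7971428537739 205.84099930852136 [[ 7.53469421e-01  3.64719826e-01 -5.47049615e-01  1.13989601e+03]
 [ 6.57480699e-01 -4.20142362e-01  6.25459452e-01 -8.00239869e+02]
 [-1.72125526e-03 -8.30939134e-01 -5.56360668e-01  8.29746439e+02]
 [ 0.00000000e+00  0.00000000e+00  0.00000000e+00  1.00000000e+00]]
top 46.69391231802842 279.4290728990167 209.35818725104684 [[ 2.72861338e-02 -9.93451917e-01  1.10944834e-01  4.01057988e+02]
 [-9.99619711e-01 -2.75600644e-02 -9.35975830e-04 -6.05846739e+01]
 [ 3.98749376e-03 -1.10877104e-01 -9.93826126e-01  1.32311875e+03]
 [ 0.00000000e+00  0.00000000e+00  0.00000000e+00  1.00000000e+00]]
```

View pics/scene.png

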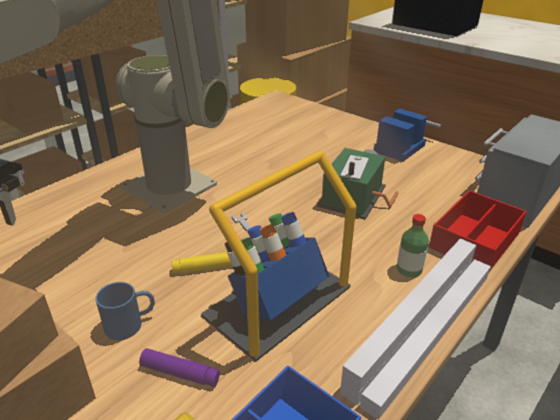

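View pics/top.png

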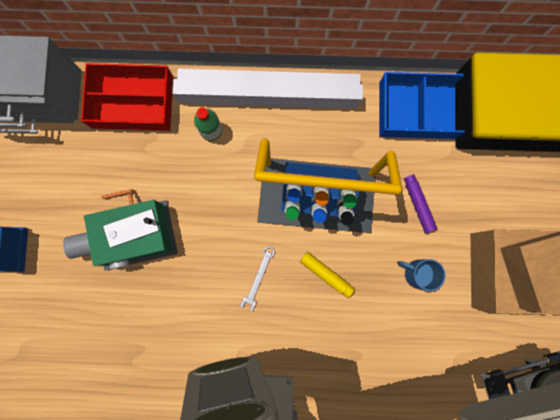

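The scene picture shows the rack at about (280,275), with the orange cap mid far row near (272,235) and the lubricator near (355,180). The top picture shows the orange cap at about (321,198), the knob at (150,221) and the pivot at (113,235). I'll enlarge the relevant areas.

```bash
cat > h.py <<'E'
import numpy as np,pickle
def load(n): return pickle.load(open(f"{n}.pkl","rb"))
def ray(s,u,v):
    f=210/np.tan(np.radians(s["fov_y"]/2)); d=s["T"][:3,:3]@np.array([(u-s["cx"])/f,(v-s["cy"])/f,1]); return s["T"][:3,3],d
def at_z(s,u,v,z):
    o,d=ray(s,u,v); return o+d*(z-o[2])/d[2]
def proj(s,p):
    f=210/np.tan(np.radians(s["fov_y"]/2)); q=s["T"][:3,:3].T@(np.asarray(p)-s["T"][:3,3]); return np.array([s["cx"]+f*q[0]/q[2],s["cy"]+f*q[1]/q[2]])
E
python3 - <<'E'
import cv2,numpy as np
t=cv2.imread("pics/top.png");s=cv2.imread("pics/scene.png")
def c(i,x,y,w,h,k): return cv2.resize(i[y:y+h,x:x+w],(w*k,h*k),interpolation=cv2.INTER_CUBIC)
# rack top crop x250-410,y130-240 x5
cv2.imwrite("pics/a.png",c(t,250,130,160,110,5))
a=c(t,60,180,130,100,3); b=c(s,310,140,130,100,3)
cv2.imwrite("pics/b.png",np.hstack([a,b]))
cv2.imwrite("pics/c.png",c(s,200,150,160,120,5))
E
```

```text
(no output)
```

View pics/a.png

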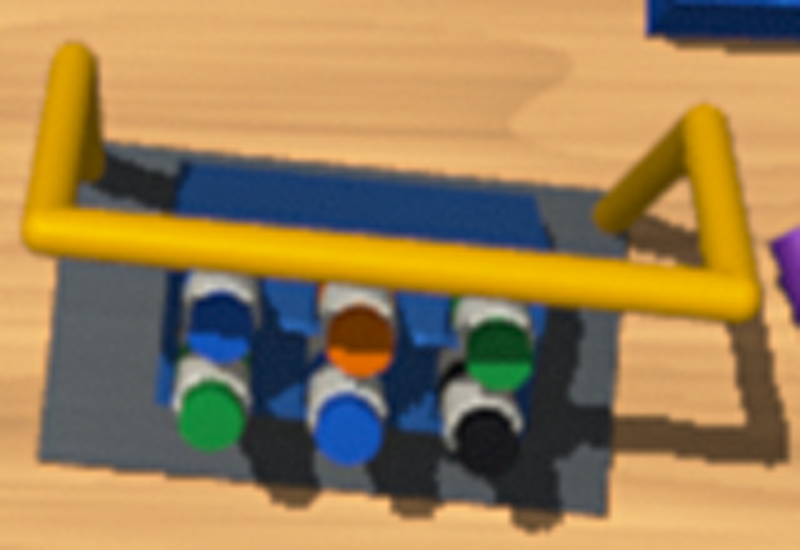

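View pics/b.png

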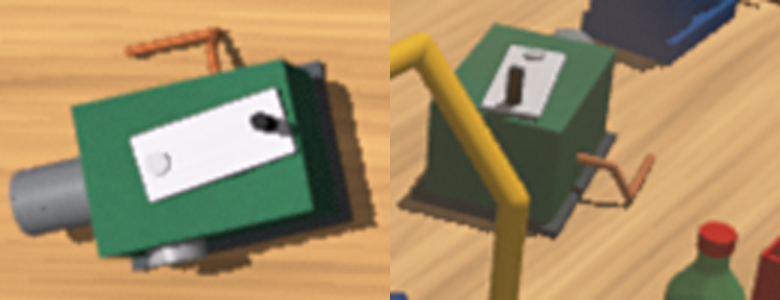

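View pics/c.png

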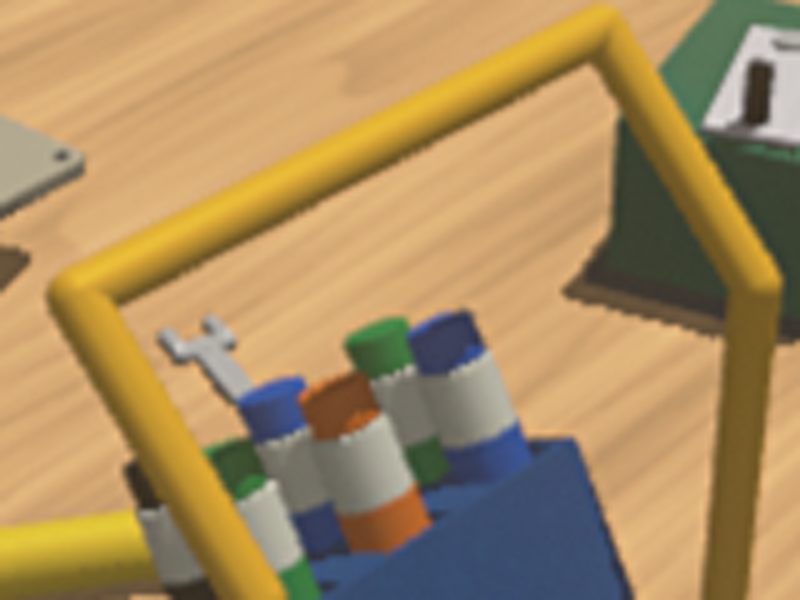

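The enlargements show these positions (full-picture pixels):
- **Top view:** orange cap disc at about (322.2,199.4), far-blue cap (294,196.4), far-green cap (349.8,202.2), knob top (147.3,220.3) and screw (112.7,234.3).
- **Scene view:** knob top (352.7,163.3) and screw (358.3,158.3).

```bash
python3 - <<'E'
from h import *
t=load("top");s=load("scene")
def tri(a,b):
    o1,d1=ray(t,*a);o2,d2=ray(s,*b);d1/=np.linalg.norm(d1);d2/=np.linalg.norm(d2)
    k=np.linalg.lstsq(np.c_[d1,-d2],o2-o1,rcond=None)[0];p,q=o1+k[0]*d1,o2+k[1]*d2
    return (p+q)/2,np.linalg.norm(p-q)
print("knobtop",at_z(t,147.3,220.3,154),at_z(s,352.7,164,154),tri((147.3,220.3),(352.7,164)))
print("pivot",at_z(t,112.7,234.3,119),at_z(s,358.3,158.3,119),)
for n,p in dict(o=(322.2,199.4),b=(294,196.4),g=(349.8,202.2),nb=(319.6,215.8),ng=(292.2,212.8),nk=(347.4,218)).items(): print(n,at_z(t,*p,194))
# bar ends px: top crop (35,230),(745,297) ; scene crop (62,285),(603,20)
print("bar",at_z(t,257.5,176,318),at_z(t,399,189.2,318),at_z(s,213,207.5,318),at_z(s,320.5,155,318))
# base plate corners top crop
for p in((105,143),(630,190),(605,515),(40,460)): print("plate",at_z(t,250+p[0]/5,130+p[1]/5,4))
# lubricator top-face corners (z110) left crop of b
for p in((73,107),(283,60),(312,210),(100,255)): print("lub",at_z(t,60+p[0]/3,180+p[1]/3,110))
from rig import r
print(r.state())
E
```

```text
knobtop [496.22776256 255.80883482 154.        ] [501.3395555 256.5740105 154.       ] (array([498.10791037, 257.84569836, 151.84890972]), np.float64(4.363862535861516))
pivot [462.00938089 348.72223127 119.        ] [461.38524319 351.15279763 119.        ]
o [ 553.3353667  -161.11458872  194.        ]
b [558.58388942 -94.9339556  194.        ]
g [ 548.52436989 -225.82501803  194.        ]
nb [ 514.59098877 -155.72671511  194.        ]
ng [519.85376651 -91.66016485 194.        ]
nk [ 511.23203444 -220.64484575  194.        ]
bar [582.2633526  -13.70152962 318.        ] [ 562.58181205 -310.24421142  318.        ] [ 555.26997459 -302.82956109  318.        ] [581.61394259 -11.99254788 318.        ]
plate [688.58742206 -34.72389192   4.        ]
plate [ 670.36858953 -324.79792229    4.        ]
plate [ 490.63808485 -312.15927147    4.        ]
plate [512.11622956  -4.50949656   4.        ]
lub [507.07899112 425.65380366 110.        ]
lub [551.41248105 253.01128555 110.        ]
lub [427.01313134 222.0571086  110.        ]
lub [385.27934157 394.64891576 110.        ]
{'time': 0.1, 'joint_pos': array([-7.70871916e+01,  7.51050588e+00,  8.53247584e+01,  8.34299049e-07,
        8.72615936e+01, -4.89107529e+00]), 'qvel': array([-0.02151476, -0.06635306, -0.15126855, -0.04369864,  0.04330858,
        0.06916527]), 'tau': array([ 1.96731737e-03, -5.61336708e+01, -4.93098807e+01,  7.70045584e-02,
        2.93858140e-02, -8.12605526e-05]), 'tcp_pos': array([ 183.37859895, -570.73572388,  217.67874724]), 'ee_rot': array([[ 9.52108697e-01,  3.05759523e-01, -3.77755928e-04],
       [ 3.05759723e-01, -9.52107282e-01,  1.64774140e-03],
       [ 1.44148455e-04, -1.68433146e-03, -9.99998571e-01]]), 'contact_force': array([0.21141901, 0.51939038, 0.16417777]), 'torque': array([-0.03670837,  0.03175697,  0.04213887]), 'grip_force': 0.0, 'opening': 92.60974966486438}
```

```bash
cat >> h.py <<'E'
from scipy.spatial.transform import Rotation as Ro
def down(psi):
    c,s=np.cos(np.radians(psi)),np.sin(np.radians(psi)); return np.array([[-s,c,0],[c,s,0],[0,0,-1.]])
def mv(p,R,st,R0=None,p0=None):
    A=st["ee_rot"] if R0 is None else R0; q=st["tcp_pos"] if p0 is None else p0
    l=A.T@(np.asarray(p)-q)/400; w=Ro.from_matrix(A.T@R).as_rotvec()/(2*np.pi)
    print("lin",l.round(4),"rot",w.round(4), "mm",np.linalg.norm(l)*400,"deg",np.linalg.norm(w)*360)
E
python3 - <<'E'
from h import *
from rig import r
st=r.state(); w=r.snapshot("wrist"); pickle.dump(w,open("w.pkl","wb")); print(w["hand_eye"].round(3))
mv([340,-160,215],down(-30),st)
mv([497,257,215],down(21),st)
E
```

```text
[[ 1.00000e-03 -9.71000e-01 -2.41000e-01  6.68470e+01]
 [ 1.00000e+00  1.00000e-03 -0.00000e+00 -5.59000e-01]
 [ 1.00000e-03 -2.41000e-01  9.71000e-01 -1.66482e+02]
 [ 0.00000e+00  0.00000e+00  0.00000e+00  1.00000e+00]]
lin [ 0.6868 -0.8579  0.0082] rot [-2.000e-04 -1.000e-04 -1.172e-01] mm 439.5921676120782 deg 42.19622247418972
lin [ 1.3792 -1.7305  0.0098] rot [-2.000e-04 -2.000e-04 -2.589e-01] mm 885.1621249649785 deg 93.19615509214508
```

>>> arm_command(motion=[{"linear":[0.62,-0.78,0.01],"rotation":[0,0,-0.117],"hand":0.2},{"linear":[0.62,-0.78,0.01],"rotation":[0,0,-0.117],"hand":0.2},{"linear":[0.62,-0.78,0.01],"rotation":[0,0,-0.117],"hand":0.2},{"linear":[0.62,-0.78,0.01],"rotation":[0,0,-0.117],"hand":0.2},{"linear":[0.62,-0.78,0.01],"rotation":[0,0,-0.117],"hand":0.2},{"linear":[0.62,-0.78,0.01],"rotation":[0,0,-0.117],"hand":0.2},{"linear":[0.62,-0.78,0.01],"rotation":[0,0,-0.117],"hand":0.2},{"linear":[0.62,-0.78,0.01],"rotation":[0,0,-0.117],"hand":0.2}])

```text
time: 0.95
tcp_pos: [324.3, -196.4, 214.5]
ee_rot: [[0.502, 0.865, 0.0], [0.865, -0.502, -0.0], [0.0, 0.0, -1.0]]
contact_force: [1.3, -0.4, -0.3]
opening: 55.6
grip_force: 0.0
```

```bash
python3 - <<'E'
from h import *
from rig import r
st=r.state();print(st["joint_pos"],st["tcp_pos"])
mv([497,257,215],down(21),st)
E
```

```text
[-3.89699172e+01 -2.90355702e+01  1.17715030e+02  9.20446812e-03
  9.12947010e+01 -8.86582655e+00] [ 324.33569236 -196.42795353  214.52389316]
lin [ 1.1972 -0.1951 -0.0012] rot [ 1.00e-04  0.00e+00 -1.42e-01] mm 485.1907860336314 deg 51.103887457046156
```

>>> arm_command(motion=[{"linear":[0.97,-0.16,0],"rotation":[0,0,-0.142],"hand":0.2},{"linear":[0.97,-0.16,0],"rotation":[0,0,-0.142],"hand":0.2},{"linear":[0.97,-0.16,0],"rotation":[0,0,-0.142],"hand":0.2},{"linear":[0.97,-0.16,0],"rotation":[0,0,-0.142],"hand":0.2},{"linear":[0.97,-0.16,0],"rotation":[0,0,-0.142],"hand":0.2},{"linear":[0.97,-0.16,0],"rotation":[0,0,-0.142],"hand":0.2},{"linear":[0.97,-0.16,0],"rotation":[0,0,-0.142],"hand":0.2},{"linear":[0.97,-0.16,0],"rotation":[0,0,-0.142],"hand":0.2}])

```text
time: 1.75
tcp_pos: [463.4, 172.1, 214.4]
ee_rot: [[-0.36, 0.933, 0.0], [0.933, 0.36, 0.0], [0.0, 0.0, -1.0]]
contact_force: [0.5, 0.2, 0.5]
opening: 55.5
grip_force: 0.0
```

```bash
cat >> h.py <<'E'
def wrist(name):
    from rig import r; import cv2
    st=r.state(); w=r.snapshot("wrist"); M=np.eye(4);M[:3,:3]=st["ee_rot"];M[:3,3]=st["tcp_pos"]
    w["T"]=M@w["hand_eye"]; pickle.dump(w,open(f"{name}.pkl","wb")); cv2.imwrite(f"pics/{name}.png",w["pixels"][:,:,::-1]); return st,w
E
python3 - <<'E'
from h import *
st,w=wrist("w1");print(st["joint_pos"],st["tcp_pos"])
print("exp knob",proj(w,[497.5,257,154]),"pivot",proj(w,[462,349.5,119]))
mv([497,257,215],down(21),st)
E
```

```text
[ 1.44274137e+01 -8.99013310e+00  1.02025937e+02  6.45531965e-03
  8.69613724e+01 -6.70025067e+00] [463.4289366  172.13577213 214.38709689]
exp knob [375.73009894 124.33072215] pivot [371.98082828 -26.27229356]
lin [ 0.1676  0.1548 -0.0015] rot [ 0.     -0.      0.0004] mm 91.26515830205228 deg 0.1275166380201313
```

View pics/w1.png

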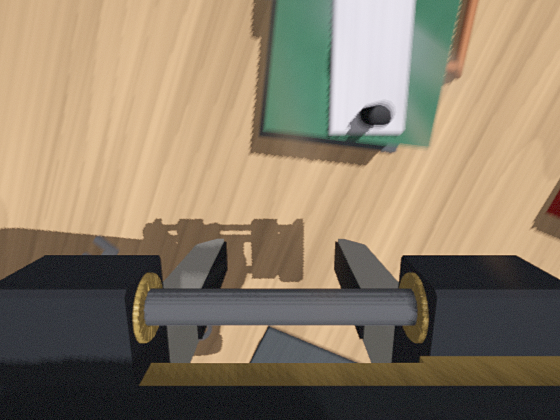

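The wrist view shows the knob top at about (376,115), against a predicted (376,124). That is close to my estimate.

```bash
python3 - <<'E'
from h import *
from rig import r
w=load("w1");st=r.state()
k=at_z(w,376,115,154);print(k)
mv([k[0],k[1],214],down(21),st);mv([k[0],k[1],132],down(21),st)
E
```

```text
[495.1913565  262.35472206 154.        ]
lin [0.1716 0.1493 0.    ] rot [ 0.0002 -0.0005  0.0006] mm 90.99620359912211 deg 0.28272964314258825
lin [0.171  0.1491 0.205 ] rot [ 0.0002 -0.0005  0.0006] mm 122.32128571546966 deg 0.28272964314258825
```

>>> arm_command(motion=[{"linear":[0.17,0.151,0],"rotation":[0,0,0],"hand":0.2},{"linear":[0.17,0.151,0],"rotation":[0,0,0],"hand":0.2},{"linear":[0.17,0.151,0.1],"rotation":[0,0,0],"hand":0.2},{"linear":[0.17,0.151,0.205],"rotation":[0,0,0],"hand":0.2},{"linear":[0.17,0.151,0.205],"rotation":[0,0,0],"hand":0.2},{"linear":[0.17,0.151,0.205],"rotation":[0,0,0],"hand":-0.6},{"linear":[0.17,0.151,0.205],"rotation":[0,0,0],"hand":-0.9},{"linear":[0.17,0.151,0.205],"rotation":[0,0,0],"hand":-0.9}], newtons=5)

```text
time: 2.6
tcp_pos: [496.9, 255.0, 135.7]
ee_rot: [[-0.359, 0.933, 0.004], [0.933, 0.359, 0.002], [0.0, 0.004, -1.0]]
contact_force: [0.8, -0.5, 0.2]
opening: 36.3
grip_force: 0.0
```

>>> arm_command(motion=[{"linear":[0,0,0],"rotation":[0,0,0],"hand":-0.9},{"linear":[0,0,0],"rotation":[0,0,0],"hand":-0.9},{"linear":[0,0,0],"rotation":[0,0,0],"hand":-0.9},{"linear":[0,0,0],"rotation":[0,0,0],"hand":-0.9}], newtons=5)

```text
time: 3.0
tcp_pos: [496.0, 254.8, 133.7]
ee_rot: [[-0.359, 0.933, 0.002], [0.933, 0.359, 0.001], [-0.0, 0.002, -1.0]]
contact_force: [0.6, -0.7, 6.0]
opening: 15.7
grip_force: 5.0
```

```bash
python3 - <<'E'
from h import *
from rig import r
st=r.state();p=st["tcp_pos"];print(p,st["opening"],st["grip_force"],st["contact_force"])
piv=np.array([462,350]);v=p[:2]-piv;print(np.linalg.norm(v),np.degrees(np.arctan2(v[1],v[0])))
a0=np.arctan2(v[1],v[0]);R0=st["ee_rot"]
for d in range(10,91,10):
    a=a0+np.radians(d);rr=97;print(d,end=" ");mv([*(piv+np.linalg.norm(v)*np.array([np.cos(a),np.sin(a)])),p[2]],Ro.from_euler("z",d,degrees=True).as_matrix()@R0,st)
E
```

```text
[495.98095679 254.79592093 133.6627603 ] 15.741452182898387 5.001891106367111 [ 0.58942958 -0.69261817  5.97148131]
101.08670583657556 -70.35711839569655
10 lin [0.0028 0.044  0.0001] rot [-0.      0.0001 -0.0278] mm 17.62057385820157 deg 10.0
20 lin [0.0131 0.0868 0.0002] rot [-0.      0.0001 -0.0556] mm 35.10704450974881 deg 20.000000000000007
30 lin [0.0308 0.1271 0.0002] rot [-0.      0.0002 -0.0833] mm 52.326329354363835 deg 30.000000000000004
40 lin [0.0552 0.1638 0.0003] rot [-0.      0.0002 -0.1111] mm 69.14737923709056 deg 40.000000000000014
50 lin [0.0855 0.1957 0.0004] rot [-0.      0.0003 -0.1389] mm 85.44217581149397 deg 50.000000000000014
60 lin [0.121  0.2219 0.0004] rot [-0.      0.0003 -0.1667] mm 101.08670583657559 deg 60.00000000000001
70 lin [0.1604 0.2415 0.0004] rot [-0.      0.0004 -0.1944] mm 115.96190499241908 deg 70.00000000000001
80 lin [0.2027 0.2539 0.0005] rot [-0.      0.0004 -0.2222] mm 129.95456403155754 deg 80.0
90 lin [0.2465 0.2588 0.0005] rot [-0.      0.0005 -0.25  ] mm 142.95819036970465 deg 90.0
```

>>> arm_command(motion=[{"linear":[0.001,0.031,0],"rotation":[0,0,-0.0194],"hand":-0.9},{"linear":[0.006,0.061,0],"rotation":[0,0,-0.0389],"hand":-0.9},{"linear":[0.015,0.091,0],"rotation":[0,0,-0.0583],"hand":-0.9},{"linear":[0.027,0.119,0],"rotation":[0,0,-0.0778],"hand":-0.9},{"linear":[0.0425,0.145,0],"rotation":[0,0,-0.0972],"hand":-0.9},{"linear":[0.061,0.169,0],"rotation":[0,0,-0.1167],"hand":-0.9},{"linear":[0.083,0.191,0],"rotation":[0,0,-0.1361],"hand":-0.9},{"linear":[0.107,0.21,0],"rotation":[0,0,-0.1556],"hand":-0.9}])

```text
time: 3.8
tcp_pos: [560.2, 324.2, 133.5]
ee_rot: [[-0.976, 0.22, 0.003], [0.22, 0.976, -0.001], [-0.003, -0.0, -1.0]]
contact_force: [5.9, -2.9, 2.2]
opening: 15.8
grip_force: 5.0
```

```bash
python3 - <<'E'
from h import *
from rig import r
st=r.state();p=st["tcp_pos"];print(p,st["opening"],st["grip_force"],st["contact_force"],st["torque"])
piv=np.array([462,350]);v=p[:2]-piv;a0=np.arctan2(v[1],v[0]);print(np.linalg.norm(v),np.degrees(a0))
psi=np.degrees(np.arctan2(st["ee_rot"][1,1],st["ee_rot"][0,1]));print(psi)
for d in(-10,-2,6,14):
    a=np.radians(d);print(d,end=" ");mv([*(piv+101*np.array([np.cos(a),np.sin(a)])),p[2]],down(90+d),st)
E
```

```text
[560.24702463 324.24141067 133.46414489] 15.75661551859123 4.999769255518913 [ 5.89004757 -2.92012479  2.22898084] [-0.56338767 -1.11487926  0.01647739]
101.56762659422151 -14.691250461897948
77.29721920249631
-10 lin [ 0.0015  0.0207 -0.    ] rot [-0.      0.0005 -0.0075] mm 8.309952654823276 deg 2.709387609273844
-2 lin [ 0.0057  0.0557 -0.    ] rot [-0.0001  0.0005 -0.0297] mm 22.39605096559533 deg 10.704444458673755
6 lin [ 0.0146  0.0898 -0.0001] rot [-0.0001  0.0005 -0.052 ] mm 36.382521518436185 deg 18.703725950199157
14 lin [ 2.820e-02  1.223e-01 -1.000e-04] rot [-0.0001  0.0005 -0.0742] mm 50.19330929918291 deg 26.703435736439154
```

>>> arm_command(motion=[{"linear":[0.003,0.036,0],"rotation":[0,0,-0.018],"hand":-0.9},{"linear":[0.006,0.06,0],"rotation":[0,0,-0.033],"hand":-0.9},{"linear":[0.0146,0.09,0],"rotation":[0,0,-0.052],"hand":-0.9},{"linear":[0.0146,0.09,0],"rotation":[0,0,-0.052],"hand":-0.9},{"linear":[0.0146,0.09,0],"rotation":[0,0,-0.052],"hand":0.1},{"linear":[0.0146,0.09,0],"rotation":[0,0,-0.052],"hand":0.1},{"linear":[0.0146,0.09,-0.12],"rotation":[0,0,-0.052],"hand":0.1},{"linear":[0.0146,0.09,-0.24],"rotation":[0,0,-0.052],"hand":0.1}])

```text
time: 4.6
tcp_pos: [558.6, 360.0, 226.6]
ee_rot: [[-0.995, -0.1, -0.006], [-0.1, 0.995, -0.003], [0.006, -0.003, -1.0]]
contact_force: [0.7, 0.5, 0.5]
opening: 43.4
grip_force: 0.0
```

```bash
python3 - <<'E'
from h import *
from rig import r
import cv2
st=r.state();print(st["joint_pos"],st["tcp_pos"],st["opening"])
s=r.snapshot("top");pickle.dump(s,open("top2.pkl","wb"))
cv2.imwrite("pics/top2.png",cv2.resize(s["pixels"][180:280,60:190,::-1],None,fx=5,fy=5,interpolation=cv2.INTER_CUBIC))
# rack frame / grasp poses
xr=np.array([.997,-.077,0]);xr/=np.linalg.norm(xr);yr=np.array([-xr[1],xr[0],0])
a=-.5*xr+.8660254*np.array([0,0,1]);cap=np.array([553.3,-161.1,194]);foot=cap-160*a
R=np.c_[np.cross(yr,-a),yr,-a];print("R",R.round(3))
print("pre",foot+a*(111+100),"grasp",foot+a*111)
mv([440,-60,330],R,st)
mv(foot+a*211,R,st)
E
```

```text
[ 2.83740303e+01  1.77024193e+01  7.27244875e+01  6.43313621e-03
  8.99661326e+01 -6.73830296e+01] [558.61971173 359.9563838  226.55290164] 43.386941075381316
R [[-0.863  0.077  0.499]
 [ 0.067  0.997 -0.039]
 [-0.5    0.    -0.866]]
pre [ 527.87571183 -159.13643913  238.1672954 ] grasp [ 577.72725726 -162.98655848  151.5647554 ]
lin [ 0.402  -1.0155 -0.2535] rot [ 0.0069 -0.0841  0.0277] mm 448.48110602982166 deg 31.97434582550978
lin [ 0.2068 -1.2835 -0.0245] rot [ 0.0069 -0.0841  0.0277] mm 520.1321432954475 deg 31.97434582550978
```

View pics/top2.png

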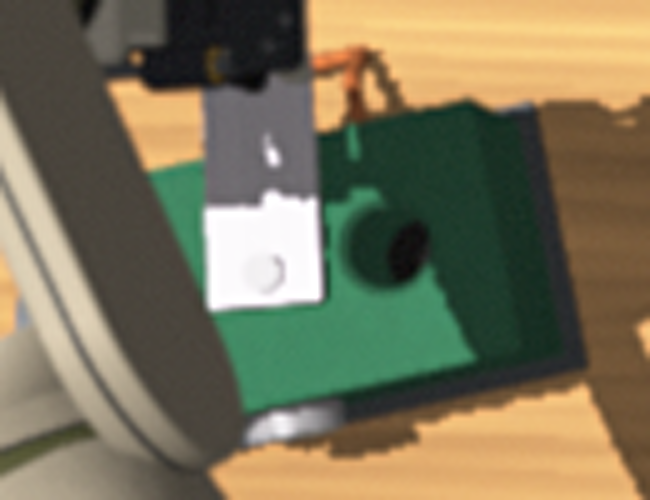

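The cover stands clear to the +x side. The mouth ellipse is centred at crop (387,246), which is (137.4,229.2) in the full picture. Next I go to the rack.

>>> arm_command(motion=[{"linear":[0.1,-0.06,-0.1],"rotation":[0,-0.02,0.007],"hand":0.06},{"linear":[0.36,-0.91,-0.23],"rotation":[0.007,-0.084,0.028],"hand":0.06},{"linear":[0.36,-0.91,-0.23],"rotation":[0.007,-0.084,0.028],"hand":0.06},{"linear":[0.36,-0.91,-0.23],"rotation":[0.007,-0.084,0.028],"hand":0.06},{"linear":[0.36,-0.91,-0.23],"rotation":[0.007,-0.084,0.028],"hand":0.06},{"linear":[0.36,-0.91,-0.23],"rotation":[0.007,-0.084,0.028],"hand":0.06},{"linear":[0.36,-0.91,-0.23],"rotation":[0.007,-0.084,0.028],"hand":0.06},{"linear":[0.36,-0.91,-0.23],"rotation":[0.007,-0.084,0.028],"hand":0.06}])

```text
time: 5.45
tcp_pos: [466.6, 42.8, 310.0]
ee_rot: [[-0.86, 0.076, 0.504], [0.067, 0.997, -0.036], [-0.505, 0.003, -0.863]]
contact_force: [0.9, -1.8, 0.5]
opening: 49.3
grip_force: 0.0
```

```bash
cat >> h.py <<'E'
xr=np.array([.997,-.077,0]);xr/=np.linalg.norm(xr);yr=np.array([-xr[1],xr[0],0])
ax=-.5*xr+.8660254*np.array([0,0,1]);cap=np.array([553.3,-161.1,194]);foot=cap-160*ax
RG=np.c_[np.cross(yr,-ax),yr,-ax]
E
python3 - <<'E'
from h import *
from rig import r
st=r.state();print(st["joint_pos"],st["tcp_pos"],st["opening"])
print("mouth",at_z(load("top2"),137.4,229.2,110))
mv(foot+ax*251,RG,st)
E
```

```text
[  1.03220348 -48.13914677 124.43249708  -2.66559036  73.47512558
 -84.4996939 ] [466.60258497  42.78332809 309.95046752] 49.34171571961621
mouth [476.86977781 291.09967395 110.        ]
lin [-0.0756 -0.492   0.15  ] rot [ 0.0005  0.001  -0.0001] mm 207.9421746855135 deg 0.398221840409935
```

>>> arm_command(motion=[{"linear":[-0.075,-0.49,0.15],"rotation":[0.0005,0.001,0],"hand":0.06},{"linear":[-0.075,-0.49,0.15],"rotation":[0.0005,0.001,0],"hand":0.06},{"linear":[-0.075,-0.49,0.15],"rotation":[0.0005,0.001,0],"hand":0.06},{"linear":[-0.075,-0.49,0.15],"rotation":[0.0005,0.001,0],"hand":0.06},{"linear":[-0.075,-0.49,0.15],"rotation":[0.0005,0.001,0],"hand":0.06},{"linear":[-0.075,-0.49,0.15],"rotation":[0.0005,0.001,0],"hand":0.06},{"linear":[-0.075,-0.49,0.15],"rotation":[0.0005,0.001,0],"hand":0.06}])

```text
time: 6.15
tcp_pos: [508.4, -155.4, 272.8]
ee_rot: [[-0.864, 0.08, 0.497], [0.07, 0.997, -0.038], [-0.499, 0.002, -0.867]]
contact_force: [0.0, 0.5, 0.7]
opening: 49.1
grip_force: 0.0
```

```bash
python3 - <<'E'
from h import *
st,w=wrist("w2");print(st["joint_pos"],st["tcp_pos"],st["opening"])
print("exp orange cap",proj(w,cap),"axis at 90",proj(w,foot+90*ax), "bluefar",proj(w,cap+66*yr),"greenfar",proj(w,cap-66*yr))
mv(foot+ax*191,RG,st)
E
```

```text
[ -32.11829781  -34.64693756  120.53818398   14.50423442   67.77419245
 -119.87736039] [ 508.40229026 -155.37003462  272.78047648] 49.063980976114074
exp orange cap [276.08173843 211.09058048] axis at 90 [276.87892002 193.54896332] bluefar [360.70186823 210.85978928] greenfar [191.45411891 211.3213921 ]
lin [ 0.0004 -0.0056  0.1496] rot [ 0.     -0.0002 -0.0005] mm 59.87170048911945 deg 0.20269547860722648
```

View pics/w2.png

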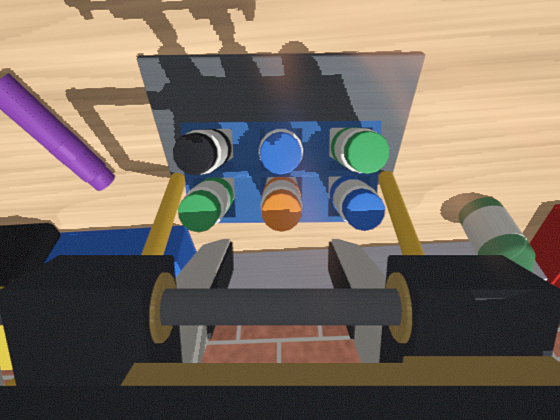

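Orange cap centre is at (281,209) and the finger midpoint is also at u≈281, so I am already centred laterally. The far blue and green caps are at (363,208) and (200,211). I advance straight along the axis.

>>> arm_command(motion=[{"linear":[0,0,0.08],"rotation":[0,0,0],"hand":0.06},{"linear":[0,0,0.16],"rotation":[0,0,0],"hand":0.06},{"linear":[0,0,0.2],"rotation":[0,0,0],"hand":0.06},{"linear":[0,0,0.2],"rotation":[0,0,0],"hand":0.06},{"linear":[0,0,0.2],"rotation":[0,0,0],"hand":0.06}])

```text
time: 6.7
tcp_pos: [548.7, -157.7, 204.5]
ee_rot: [[-0.864, 0.077, 0.498], [0.067, 0.997, -0.038], [-0.5, 0.001, -0.866]]
contact_force: [0.4, -0.4, -0.6]
opening: 49.2
grip_force: 0.0
```

```bash
python3 - <<'E'
from h import *
st,w=wrist("w3");print(st["joint_pos"],st["tcp_pos"],st["opening"],st["contact_force"])
print("exp orange cap",proj(w,cap), "tcp",proj(w,st["tcp_pos"]))
mv(foot+ax*111,RG,st)
E
```

```text
[ -29.25761749  -25.52705902  121.59091078   14.49970665   57.17706415
 -119.81409705] [ 548.69220064 -157.66103245  204.46674195] 49.243286252810684 [ 0.41004428 -0.38691526 -0.56732633]
exp orange cap [272.98721438 244.91909157] tcp [278.47188664 254.35228179]
lin [ 0.0025 -0.0078  0.1512] rot [ 0.0001 -0.0001 -0.0001] mm 60.580656330205464 deg 0.050532734281967584
```

View pics/w3.png

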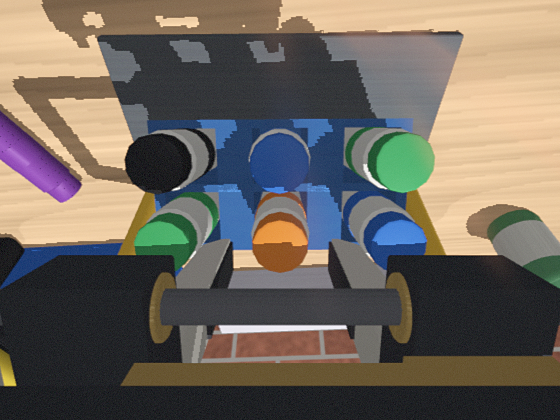

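The orange cap is at (280,245), matching the TCP column of 278, and the fingers line up with the gaps. I go down 60 mm and close.

>>> arm_command(motion=[{"linear":[0.001,0,0.05],"rotation":[0,0,0],"hand":0.06},{"linear":[0.002,0,0.1],"rotation":[0,0,0],"hand":0.06},{"linear":[0.002,0,0.15],"rotation":[0,0,0],"hand":0.06},{"linear":[0.002,0,0.15],"rotation":[0,0,0],"hand":0.06},{"linear":[0.002,0,0.15],"rotation":[0,0,0],"hand":0.06},{"linear":[0.002,0,0.15],"rotation":[0,0,0],"hand":-0.6},{"linear":[0.002,0,0.15],"rotation":[0,0,0],"hand":-0.6},{"linear":[0.002,0,0.15],"rotation":[0,0,0],"hand":-0.6}], newtons=20)

```text
time: 7.55
tcp_pos: [578.2, -161.8, 153.0]
ee_rot: [[-0.863, 0.08, 0.5], [0.069, 0.997, -0.04], [-0.501, 0.0, -0.865]]
contact_force: [-3.4, 1.4, 6.8]
opening: 35.4
grip_force: 20.0
```

>>> arm_command(motion=[{"linear":[0,0,-0.03],"rotation":[0,0,0],"hand":-0.6},{"linear":[0,0,-0.08],"rotation":[0,0,0],"hand":-0.6},{"linear":[0,0,-0.13],"rotation":[0,0,0],"hand":-0.6},{"linear":[0,0,-0.18],"rotation":[0,0,0],"hand":-0.6},{"linear":[0,0,-0.23],"rotation":[0,0,0],"hand":-0.6},{"linear":[0,0,-0.28],"rotation":[0,0,0],"hand":-0.6},{"linear":[0,0,-0.33],"rotation":[0,0,0],"hand":-0.6},{"linear":[0,0,-0.38],"rotation":[0,0,0],"hand":-0.6}])

```text
time: 8.35
tcp_pos: [500.8, -155.5, 282.7]
ee_rot: [[-0.865, 0.08, 0.496], [0.07, 0.997, -0.039], [-0.498, 0.001, -0.867]]
contact_force: [-0.1, 0.3, -3.7]
opening: 35.9
grip_force: 20.0
```

>>> arm_command(motion=[{"linear":[0,0,-0.04],"rotation":[0,0,0],"hand":-0.6},{"linear":[0,0,-0.08],"rotation":[0,0,0],"hand":-0.6},{"linear":[0,0,-0.08],"rotation":[0,0,0],"hand":-0.6},{"linear":[0,0,-0.08],"rotation":[0,0,0],"hand":-0.6}])

```text
time: 8.75
tcp_pos: [485.8, -154.6, 310.1]
ee_rot: [[-0.864, 0.08, 0.497], [0.07, 0.997, -0.039], [-0.499, 0.001, -0.867]]
contact_force: [-0.2, 0.0, -5.3]
opening: 35.8
grip_force: 20.0
```

```bash
python3 - <<'E'
from h import *
from rig import r
st=r.state();print(st["joint_pos"],st["tcp_pos"],st["opening"],st["contact_force"],st["torque"])
mv([440,-60,350],down(85),st)
mv([460,0,350],down(90),st)
E
```

```text
[ -34.05263868  -38.68523523  119.13990734   14.85542302   73.48276349
 -120.37257469] [ 485.83696869 -154.57275706  310.09119129] 35.775511973341565 [-0.16507302  0.01648032 -5.30860335] [0.10188148 0.41992088 0.01205184]
lin [ 0.0658  0.2265 -0.1528] rot [0.0004 0.0831 0.0011] mm 112.41773475804011 deg 29.92349571478962
lin [ 0.033   0.3801 -0.1338] rot [-0.0032  0.0831 -0.0125] mm 161.71888939608453 deg 30.266440755215886
```

>>> arm_command(motion=[{"linear":[0.03,0.02,-0.06],"rotation":[0,0.01,0],"hand":-0.6},{"linear":[0.04,0.06,-0.11],"rotation":[0,0.025,0],"hand":-0.6},{"linear":[0.04,0.12,-0.134],"rotation":[0,0.04,-0.002],"hand":-0.6},{"linear":[0.035,0.2,-0.134],"rotation":[-0.001,0.055,-0.005],"hand":-0.6},{"linear":[0.033,0.28,-0.134],"rotation":[-0.002,0.07,-0.008],"hand":-0.6},{"linear":[0.033,0.34,-0.134],"rotation":[-0.003,0.083,-0.0125],"hand":-0.6},{"linear":[0.033,0.38,-0.134],"rotation":[-0.003,0.083,-0.0125],"hand":-0.6},{"linear":[0.033,0.38,-0.134],"rotation":[-0.003,0.083,-0.0125],"hand":-0.6}])

```text
time: 9.55
tcp_pos: [460.6, 2.2, 348.3]
ee_rot: [[-1.0, -0.003, -0.003], [-0.003, 1.0, -0.0], [0.003, -0.0, -1.0]]
contact_force: [0.1, -0.6, -3.0]
opening: 35.2
grip_force: 20.0
```

```bash
python3 - <<'E'
from h import *
from rig import r
st=r.state();print(st["joint_pos"],st["tcp_pos"],st["opening"],st["contact_force"],st["torque"])
mv([476.5,291,300],down(95),st)
E
```

```text
[-6.08375414e+00 -1.50178425e+01  9.33961883e+01 -2.63745151e-02
  1.01787866e+02 -9.62850718e+01] [460.55828506   2.23153295 348.28232478] 35.21169883629445 [ 0.1294849  -0.63411535 -3.03050441] [ 0.0156094  -0.12321443  0.05271227]
lin [-0.0427  0.7218  0.1205] rot [-0.     -0.0005 -0.0133] mm 293.21075820262126 deg 4.80697506128649
```

>>> arm_command(motion=[{"linear":[-0.006,0.09,0.01],"rotation":[0,0,-0.002],"hand":-0.6},{"linear":[-0.012,0.19,0.03],"rotation":[0,0,-0.004],"hand":-0.6},{"linear":[-0.018,0.3,0.05],"rotation":[0,0,-0.007],"hand":-0.6},{"linear":[-0.024,0.41,0.07],"rotation":[0,0,-0.01],"hand":-0.6},{"linear":[-0.03,0.52,0.09],"rotation":[0,0,-0.013],"hand":-0.6},{"linear":[-0.037,0.63,0.11],"rotation":[0,0,-0.013],"hand":-0.6},{"linear":[-0.042,0.7,0.12],"rotation":[0,0,-0.013],"hand":-0.6},{"linear":[-0.043,0.722,0.12],"rotation":[0,0,-0.013],"hand":-0.6}])

```text
time: 10.35
tcp_pos: [476.6, 290.6, 300.0]
ee_rot: [[-0.996, -0.084, -0.001], [-0.084, 0.996, -0.002], [0.002, -0.002, -1.0]]
contact_force: [0.7, -0.4, -3.8]
opening: 35.5
grip_force: 20.0
```

>>> arm_command(motion=[{"linear":[0,0,0],"rotation":[0,0,0],"hand":-0.6},{"linear":[0,0,0],"rotation":[0,0,0],"hand":-0.6},{"linear":[0,0,0],"rotation":[0,0,0],"hand":-0.6}])

```text
time: 10.65
tcp_pos: [477.8, 287.4, 302.7]
ee_rot: [[-0.997, -0.08, 0.002], [-0.08, 0.997, -0.001], [-0.001, -0.002, -1.0]]
contact_force: [-0.5, -0.7, -3.1]
opening: 35.8
grip_force: 20.0
```

```bash
python3 - <<'E'
from h import *
import cv2
from rig import r
st,w=wrist("w4");print(st["joint_pos"],st["tcp_pos"],st["opening"],st["contact_force"],st["torque"])
m=np.array([476.9,291.1,110]); print("mouth exp wrist",proj(w,m))
s=r.snapshot("scene");t=r.snapshot("top");pickle.dump(s,open("s4.pkl","wb"));pickle.dump(t,open("t4.pkl","wb"))
p=st["tcp_pos"];R=st["ee_rot"]
print("foot exp scene",proj(s,p+R[:,2]*111),"mouth scene",proj(s,m))
c=lambda i,x,y,w_,h,k:cv2.resize(i[y:y+h,x:x+w_,::-1],(w_*k,h*k),interpolation=cv2.INTER_CUBIC)
cv2.imwrite("pics/m4.png",np.hstack([c(s["pixels"],310,90,100,140,4),c(w["pixels"],180,60,200,280,2)]))
mv([476.9,291.1,p[2]],R,st)
E
```

```text
[ 25.83629503  -0.2779992   84.65513629  -0.11306649  95.57692249
 -68.76058921] [477.78994069 287.40869701 302.65804372] 35.77358062643358 [-0.47485148 -0.67954934 -3.06713617] [ 0.11954756 -0.16815824  0.0119854 ]
mouth exp wrist [283.17546287 186.85058684]
foot exp scene [352.98215975 145.37149771] mouth scene [351.01313712 170.28928538]
lin [ 0.0015  0.0094 -0.    ] rot [0. 0. 0.] mm 3.7970662559528447 deg 0.0
```

View pics/m4.png

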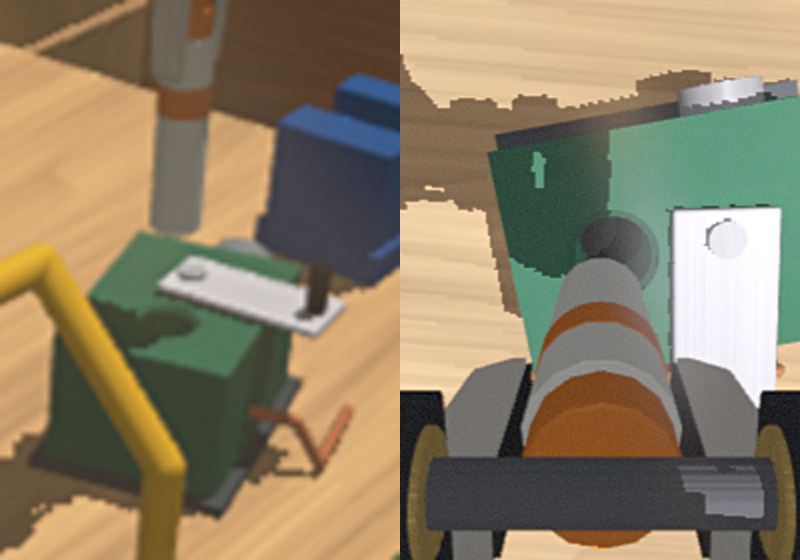

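The scene crop shows the cartridge hanging above the port, foot at about (176,225). In the wrist crop the foot centre is u≈605, while the mouth looks centred near u≈619, so it is a few mm to +y. I'll check this numerically.

```bash
python3 - <<'E'
from h import *
w=load("w4");s=load("s4");t2=load("top2")
f=210/np.tan(np.radians(w["fov_y"]/2));print("f",f,w["cx"],w["cy"])
for n,p,z in(("mouth",(619,250),110),("pivot",(727,239),119),("corner",(489,153),110)):
    print(n,at_z(w,180+(p[0]-400)/2,60+p[1]/2,z))
print("pivot scene",at_z(s,358,157.5,119),"foot exp w",proj(w,np.array([477.8,287.4,192])))
px=w["pixels"].astype(int)
for v in(164,168,172,176,180,184,188,192):print(v,[tuple(px[v,u]) [1] for u in range(262,322,2)])
t=t2["pixels"].astype(int)
for v in range(218,242,2):print(v,t[v,122:152,1])
# cart edges on wrist: brightness rows
for v in(200,215,240):print(v,[px[v,u].sum()//3 for u in range(240,326,2)])
E
```

```text
f 340.11648501416096 280.2770287798184 208.4790535835229
mouth [474.35146329 297.67449947 110.        ]
pivot [462.48294449 352.68501893 119.        ]
corner [429.20762641 226.27828274 110.        ]
pivot scene [457.96541761 354.7615036  119.        ] foot exp w [279.39316715 205.11846456]
164 [np.int64(77), np.int64(83), np.int64(76), np.int64(74), np.int64(79), np.int64(80), np.int64(80), np.int64(74), np.int64(85), np.int64(86), np.int64(91), np.int64(160), np.int64(157), np.int64(161), np.int64(156), np.int64(159), np.int64(160), np.int64(157), np.int64(165), np.int64(164), np.int64(164), np.int64(164), np.int64(164), np.int64(165), np.int64(162), np.int64(154), np.int64(160), np.int64(149), np.int64(106), np.int64(103)]
168 [np.int64(75), np.int64(76), np.int64(75), np.int64(77), np.int64(79), np.int64(81), np.int64(78), np.int64(77), np.int64(78), np.int64(82), np.int64(78), np.int64(91), np.int64(93), np.int64(93), np.int64(126), np.int64(138), np.int64(135), np.int64(137), np.int64(147), np.int64(164), np.int64(165), np.int64(164), np.int64(167), np.int64(164), np.int64(165),
[... 5467 characters left out ...]
239), np.int64(248), np.int64(245), np.int64(246)]
240 [np.int64(105), np.int64(127), np.int64(205), np.int64(129), np.int64(115), np.int64(112), np.int64(122), np.int64(119), np.int64(126), np.int64(122), np.int64(121), np.int64(122), np.int64(122), np.int64(123), np.int64(121), np.int64(126), np.int64(134), np.int64(139), np.int64(140), np.int64(136), np.int64(138), np.int64(139), np.int64(137), np.int64(139), np.int64(135), np.int64(130), np.int64(123), np.int64(125), np.int64(125), np.int64(125), np.int64(125), np.int64(132), np.int64(128), np.int64(127), np.int64(129), np.int64(131), np.int64(128), np.int64(130), np.int64(131), np.int64(176), np.int64(121), np.int64(121), np.int64(122)]
```

```bash
python3 - <<'E'
from h import *
w=load("w4");s=load("s4")
p=np.array([477.8,287.4,302.7]);z=np.array([.002,-.001,-1.]);x=np.array([-.997,-.08,-.001])
for d in(60,80,111):
    q=p+z*d;print(d,"scene crop",(proj(s,q)-[310,90])*4)
for d in(105,111,117):
    q=p+z*d;th=np.linspace(0,6.28,100);C=np.array([q+18*np.array([np.cos(a),np.sin(a),0]) for a in th])
    S=np.array([(proj(s,c)-[310,90])*4 for c in C]);W=np.array([proj(w,c) for c in C])
    print(d,"scene bottom",S[:,1].max(),"u range",S[:,0].min(),S[:,0].max(),"wrist top v",W[:,1].min(),"u",W[:,0].min(),W[:,0].max())
px=w["pixels"].astype(int)
for v in range(186,200):print(v,px[v,262:306:3].tolist() if v in(190,) else px[v,276:284].mean(0).round())
sp=s["pixels"].astype(int)
for v in(112,125,135,142):print(v,sp[v,340:370].sum(1)//3)
print(sp[138:156,353].tolist())
E
```

```text
60 scene crop [178.30451975 154.11732777]
80 scene crop [175.81441286 180.84645568]
111 scene crop [172.03288342 221.43787952]
105 scene bottom 225.54680740295316 u range 146.61027453716315 198.97699055579278 wrist top v 185.33067402140634 u 257.3024337085978 301.14204235286786
111 scene bottom 233.3805811480812 u range 145.94875136611972 198.18867376206413 wrist top v 184.072400976655 u 257.77107458749106 300.7146337255899
117 scene bottom 241.17672671809282 u range 145.2903678509365 197.40410898412324 wrist top v 182.8652838460403 u 258.2209378181783 300.3043429657167
186 [56. 55. 55.]
187 [49. 48. 49.]
188 [52. 50. 50.]
189 [109. 108. 107.]
190 [[48, 77, 61], [47, 70, 56], [46, 82, 65], [50, 80, 64], [126, 124, 121], [130, 130, 128], [130, 127, 124], [131, 130, 128], [126, 127, 124], [72, 72, 72], [78, 75, 79], [92, 99, 95], [93, 104, 102], [108, 116, 114], [105, 113, 114]]
191 [128. 127. 125.]
192 [124. 124. 123.]
193 [126. 125. 123.]
194 [125. 125. 122.]
195 [126. 125. 123.]
196 [126. 126. 123.]
197 [125. 124. 122.]
198 [124. 123. 121.]
199 [125. 125. 123.]
112 [158 160 160 154 145 141 129 109  92  76  73  77  84  90  94  95  96  95
  93  91  87  83  78  73  72  72  72  72  71  72]
125 [170 170 169 170 169 170 171 173 137 105 101 104 106 108 109 108 109 108
 108 106 110 123 152 160 160 160 160 159 158 160]
135 [170 168 168 166 165 166 166 155 120 102 105 107 108 108 109 109 109 107
 109 113 122 163 172 169 168 167 168 167 167 166]
142 [170 169 168 168 166 168 168 135 106 104 106 109 108 108 109 109 109 109
 111 117 143 164 169 170 171 171 170 171 174 176]
[[116, 111, 99], [116, 111, 100], [117, 112, 100], [115, 111, 98], [116, 111, 99], [116, 111, 99], [116, 111, 99], [117, 112, 100], [116, 111, 100], [118, 112, 100], [134, 122, 103], [121, 128, 98], [94, 123, 91], [85, 120, 89], [87, 121, 91], [87, 120, 90], [86, 119, 88], [82, 115, 83]]
```

>>> arm_command(motion=[{"linear":[0.003,0.008,0],"rotation":[0,0,0],"hand":-0.6},{"linear":[0.0058,0.015,0.03],"rotation":[0,0,0],"hand":-0.6},{"linear":[0.0058,0.015,0.07],"rotation":[0,0,0],"hand":-0.6},{"linear":[0.0058,0.015,0.11],"rotation":[0,0,0],"hand":-0.6},{"linear":[0.0058,0.015,0.15],"rotation":[0,0,0],"hand":-0.6},{"linear":[0.0058,0.015,0.18],"rotation":[0,0,0],"hand":-0.6},{"linear":[0.0058,0.015,0.18],"rotation":[0,0,0],"hand":-0.6},{"linear":[0.0058,0.015,0.18],"rotation":[0,0,0],"hand":-0.6}])

```text
time: 11.6
tcp_pos: [474.5, 294.4, 230.0]
ee_rot: [[-0.997, -0.082, 0.0], [-0.082, 0.997, -0.002], [-0.0, -0.002, -1.0]]
contact_force: [0.5, -0.8, -2.6]
opening: 35.9
grip_force: 20.0
```

>>> arm_command(motion=[{"linear":[0,0,0],"rotation":[0,0,0],"hand":-0.6},{"linear":[0,0,0],"rotation":[0,0,0],"hand":-0.6}])

```text
time: 11.8
tcp_pos: [475.1, 294.8, 231.4]
ee_rot: [[-0.997, -0.082, 0.002], [-0.082, 0.997, -0.0], [-0.002, -0.001, -1.0]]
contact_force: [0.3, 0.5, -3.3]
opening: 35.6
grip_force: 20.0
```

```bash
python3 - <<'E'
from h import *
st,w=wrist("w5");p=st["tcp_pos"];R=st["ee_rot"];print(p,st["contact_force"],st["torque"],R[:,2])
px=w["pixels"].astype(int);g=px.sum(2)//3
for d in(0,-3,3): print(d,"pred mouth",proj(w,[476.7,293.2+d,110]),"foot",proj(w,p+R[:,2]*111))
for v in range(170,214,3):print(v,g[v,256:316:3])
E
```

```text
[475.14326857 294.79929913 231.4174752 ] [ 0.29535589  0.45888568 -3.31786536] [ 0.0167304  -0.11110301 -0.02153495] [ 2.49231106e-03 -4.60579375e-04 -9.99996788e-01]
0 pred mouth [277.34402113 203.6949055 ] foot [279.2019028  205.19951607]
-3 pred mouth [273.9017471  203.41745137] foot [279.2019028  205.19951607]
3 pred mouth [280.78490931 203.97224794] foot [279.2019028  205.19951607]
170 [ 60  61  58  56 121  63  65  66  65  75  77  82  83  90  92  95  95  91
 138 133]
173 [ 58  60  60  60  57  62  61  65  63  70  75  84  83  93  90  96  97  97
 140 138]
176 [ 61  62  60  61  67  61  60  66  67  69  77  79  88  90  97  98 101  98
 143 138]
179 [ 57  58  62  63  61  58  62  61  69  72  73  76  87  91  95 100 102 100
 142 132]
182 [ 62  57  63  57  58  36  29  43  44  44  58  80  86  92  98  98 103 105
 115 134]
185 [ 66  58  58  37  31  34  35  41  44  46  56  66  76  93  98 100 105 108
 114 104]
188 [ 62  64  25  28  28  35  35  39  48  47  54  60  71  80  97 100 104 106
 119 105]
191 [ 61  51  30  33  40  95 126 121 125 126 128 103  69  76  93 100 104 107
 142 101]
194 [ 56  51  25  49 126 124 122 124 123 124 125 128 130  77  94  98 107 110
 148 105]
197 [ 53  51  75 127 119 122 122 120 124 129 124 126 127 133  94 100 104 110
 146 105]
200 [ 51  50 121 123 120 123 124 123 124 125 125 129 131 131 130  98 105 108
 145 140]
203 [ 52  58 123 125 119 121 121 123 125 126 126 127 129 131 133  97 101 107
 146 139]
206 [ 49  92 123 123 123 123 122 123 123 125 126 122 130 132 133 107 103 108
 146 137]
209 [ 56 124 120 123 125 122 122 125 123 125 125 125 129 131 132 135 100 110
 119 110]
212 [ 59 121 123 124 122  89  74  75  77  77  79  91 128 131 131 137  99 119
 146 110]
```

```bash
python3 - <<'E'
from h import *
for n in("w4","w5"):
    px=load(n)["pixels"].astype(int);d=px[:,:,1]-px[:,:,0]
    print(n)
    for v in range(158,212,4):print(v,d[v,244:330:2])
E
```

```text
w4
158 [31 29 28 32 29 32 28 29 29 26 25 29 28 25 24 25 22 23 21 16 31 47 45 43
 45 42 39 41 42 41 44 42 44 47 48 49 51 50 56 55 57 57 59]
162 [30 32 28 36 29 28 27 28 31 29 25 29 27 25 27 21 19 22 17 21 51 46 45 43
 46 41 43 43 38 41 41 43 44 43 44 47 53 52 58 55 57 58 59]
166 [28 31 28 30 27 32 28 30 31 29 31 28 28 27 25 24 20 18 19 16 15 39 38 38
 32 35 42 41 40 42 42 43 42 43 44 42  1 -4 -3 -4 -3 -3 -3]
170 [30 33 31 32 31 33 33 29 28 28 25 29 28 25 23 22 19 -1 -4  0  2 -1  0  2
  1  3 31 28 25 41 43 41 40 40 46 43 -1 -4 -3 -3 -2 -2 -2]
174 [32 33 30 28 29 27 26 28 27 30 28 30 24 28  9 -6 -6 -2 -1 -3  1 -3  0  2
  2  0  3  1  8 27 29 42 39 40 42 17 -1 -3 -2 -2 -4 -2 -2]
178 [29 30 28 30 31 27 25 28 28 30 31 24 26 16 -3  0  0 -4 -3  0  1 -1  2  1
 -1  0  1  2  4  9 23 24 39 40 42 12  0 -3 -2 -3 -3 -3 -3]
182 [31 30 27 28 30 28 30 29 32 29 27 27 36 31 -2 -5  0 -3  4 -3 -2  1 -2  1
  4 -2  0  0  1  9  8 22 21 37 40 19  1 -3 -3 -3 -2 -3 -4]
186 [29 29 27 28 30 31 33 33 29 27 29 33 35 30 25 -3 -1 -6  5  1  3  0  5  2
  0  2  3  2  8 10  6 19 19 38 39 39 -3 -3 -4 -3 -4 -3 -3]
190 [32 2
[... 2101 characters left out ...]
28 23 32 -1 -5 -2  2  0 -1  1 -1  1  1 -2  0 -1 -3  0
  0  0 -1 11 12 12 14 11 11 42 35 14 -5 -3 -2 -3 -2 -3 -2]
198 [31 32 31 33 29 31 26 24 21 10  0 -1  0 -3  2 -2 -1  2 -1 -3  1  0 -1  1
  0  0 -1  5 10 12  9 10  8 40 17  8 -3 -3 -4 -2 -3 -3 -3]
202 [33 27 31 35 28 25 25 23  6  0 -1 -2  0  2 -1 -2  2 -1  0  0 -1  0 -1  0
  1 -1 -3 -2  8  6  9  8 22 40 40 12 -4 -2 -4 -3 -3 -3 -4]
206 [31 29 29 30 27 29 24 21 -1 -2  3 -1 -2 -2 -1  0  0 -2 -2 -1 -1  0 -1  0
  0 -2 -2 -2 -3  8  8 10 20 39 40  9 -4 -3 -2 -3 -2 -3 -2]
210 [ 29  27  28  30  32  30  31   5  -2  -2  -1  -1   0   3   3   1   0  -2
 -12  -9   1   0   1   1   2  -3  -1  -3  -2   6   8  11   8  17  36  10
  -6  -2  -3  -2  -2  -3  -4]
```

>>> arm_command(motion=[{"linear":[0.005,0,0.005],"rotation":[0,0,0],"hand":-0.6},{"linear":[0.005,0,0.015],"rotation":[0,0,0],"hand":-0.6},{"linear":[0.005,0,0.025],"rotation":[0,0,0],"hand":-0.6},{"linear":[0.005,0,0.035],"rotation":[0,0,0],"hand":-0.6},{"linear":[0.005,0,0.035],"rotation":[0,0,0],"hand":-0.6}])

```text
time: 12.35
tcp_pos: [472.1, 294.1, 215.1]
ee_rot: [[-0.997, -0.082, -0.001], [-0.082, 0.997, -0.002], [0.001, -0.002, -1.0]]
contact_force: [1.0, -0.1, -3.4]
opening: 35.7
grip_force: 20.0
```

>>> arm_command(motion=[{"linear":[0,0,0.01],"rotation":[0,0,0],"hand":-0.6},{"linear":[0,0,0.02],"rotation":[0,0,0],"hand":-0.6},{"linear":[0,0,0.03],"rotation":[0,0,0],"hand":-0.6},{"linear":[0,0,0.04],"rotation":[0,0,0],"hand":-0.6},{"linear":[0,0,0.04],"rotation":[0,0,0],"hand":-0.6}], newtons=12)

```text
time: 12.85
tcp_pos: [472.2, 294.1, 199.3]
ee_rot: [[-0.997, -0.082, -0.0], [-0.082, 0.997, -0.002], [0.001, -0.002, -1.0]]
contact_force: [-0.7, -1.2, -4.0]
opening: 36.1
grip_force: 12.0
```

>>> arm_command(motion=[{"linear":[0,0,0.01],"rotation":[0,0,0],"hand":-0.6},{"linear":[0,0,0.02],"rotation":[0,0,0],"hand":-0.6},{"linear":[0,0,0.03],"rotation":[0,0,0],"hand":-0.6},{"linear":[0,0,0.04],"rotation":[0,0,0],"hand":-0.6},{"linear":[0,0,0.05],"rotation":[0,0,0],"hand":-0.6},{"linear":[0,0,0.06],"rotation":[0,0,0],"hand":-0.6},{"linear":[0,0,0.06],"rotation":[0,0,0],"hand":-0.6}])

```text
time: 13.55
tcp_pos: [472.2, 294.1, 175.4]
ee_rot: [[-0.997, -0.082, -0.0], [-0.082, 0.997, -0.002], [0.0, -0.002, -1.0]]
contact_force: [0.6, -0.6, -3.7]
opening: 35.5
grip_force: 12.0
```

Depth is about 46 mm with no contact. From here I feel down in small steps.

>>> arm_command(motion=[{"linear":[0,0,0.003],"rotation":[0,0,0],"hand":-0.6},{"linear":[0,0,0.006],"rotation":[0,0,0],"hand":-0.6},{"linear":[0,0,0.009],"rotation":[0,0,0],"hand":-0.6},{"linear":[0,0,0.012],"rotation":[0,0,0],"hand":-0.6},{"linear":[0,0,0.012],"rotation":[0,0,0],"hand":-0.6}])

```text
time: 14.05
tcp_pos: [472.5, 294.2, 171.3]
ee_rot: [[-0.997, -0.082, 0.001], [-0.082, 0.997, -0.001], [-0.0, -0.001, -1.0]]
contact_force: [-0.3, -0.5, -3.8]
opening: 35.8
grip_force: 12.0
```

>>> arm_command(motion=[{"linear":[0,0,0.003],"rotation":[0,0,0],"hand":-0.6},{"linear":[0,0,0.006],"rotation":[0,0,0],"hand":-0.6},{"linear":[0,0,0.009],"rotation":[0,0,0],"hand":-0.6},{"linear":[0,0,0.009],"rotation":[0,0,0],"hand":-0.6}])

```text
time: 14.45
tcp_pos: [472.5, 294.2, 167.6]
ee_rot: [[-0.997, -0.082, 0.0], [-0.082, 0.997, -0.002], [-0.0, -0.002, -1.0]]
contact_force: [0.5, -0.2, -3.5]
opening: 35.7
grip_force: 12.0
```

>>> arm_command(motion=[{"linear":[0,0,0.003],"rotation":[0,0,0],"hand":-0.6},{"linear":[0,0,0.006],"rotation":[0,0,0],"hand":-0.6},{"linear":[0,0,0.009],"rotation":[0,0,0],"hand":-0.6},{"linear":[0,0,0.009],"rotation":[0,0,0],"hand":-0.6}], newtons=8)

```text
time: 14.85
tcp_pos: [472.5, 294.2, 164.0]
ee_rot: [[-0.997, -0.082, 0.0], [-0.082, 0.997, -0.001], [-0.0, -0.002, -1.0]]
contact_force: [-0.4, 0.1, -4.8]
opening: 35.8
grip_force: 8.0
```

>>> arm_command(motion=[{"linear":[0,0,0.003],"rotation":[0,0,0],"hand":-0.6},{"linear":[0,0,0.006],"rotation":[0,0,0],"hand":-0.6},{"linear":[0,0,0.009],"rotation":[0,0,0],"hand":-0.6},{"linear":[0,0,0.009],"rotation":[0,0,0],"hand":-0.6}])

```text
time: 15.25
tcp_pos: [472.5, 294.2, 160.4]
ee_rot: [[-0.997, -0.082, 0.001], [-0.082, 0.997, -0.001], [-0.0, -0.002, -1.0]]
contact_force: [0.6, -0.5, -4.3]
opening: 35.9
grip_force: 8.0
```

>>> arm_command(motion=[{"linear":[0,0,0.003],"rotation":[0,0,0],"hand":-0.6},{"linear":[0,0,0.006],"rotation":[0,0,0],"hand":-0.6},{"linear":[0,0,0.009],"rotation":[0,0,0],"hand":-0.6},{"linear":[0,0,0.009],"rotation":[0,0,0],"hand":-0.6}])

```text
time: 15.65
tcp_pos: [473.0, 294.3, 157.5]
ee_rot: [[-0.997, -0.082, 0.002], [-0.082, 0.997, -0.001], [-0.002, -0.001, -1.0]]
contact_force: [-0.4, -0.8, -0.5]
opening: 35.7
grip_force: 8.0
```

The wrist force rose from -4 to -0.5 N, so the seat is reached. I check with one more small step.

>>> arm_command(motion=[{"linear":[0,0,0.002],"rotation":[0,0,0],"hand":-0.6},{"linear":[0,0,0.004],"rotation":[0,0,0],"hand":-0.6},{"linear":[0,0,0.004],"rotation":[0,0,0],"hand":-0.6}])

```text
time: 15.95
tcp_pos: [473.9, 294.6, 157.2]
ee_rot: [[-0.997, -0.081, 0.004], [-0.081, 0.997, -0.0], [-0.004, -0.001, -1.0]]
contact_force: [0.8, -1.3, 5.3]
opening: 35.9
grip_force: 8.0
```

>>> arm_command(motion=[{"linear":[0,0,-0.002],"rotation":[0,0,0],"hand":-0.6},{"linear":[0,0,-0.002],"rotation":[0,0,0],"hand":-0.15},{"linear":[0,0,-0.002],"rotation":[0,0,0],"hand":0},{"linear":[0,0,-0.002],"rotation":[0,0,0],"hand":0.2},{"linear":[0,0,-0.002],"rotation":[0,0,0],"hand":0.3},{"linear":[0,0,-0.002],"rotation":[0,0,0],"hand":0.3}])

```text
time: 16.55
tcp_pos: [472.5, 294.2, 156.1]
ee_rot: [[-0.997, -0.082, 0.0], [-0.082, 0.997, -0.001], [-0.0, -0.001, -1.0]]
contact_force: [-0.1, -0.2, 0.8]
opening: 59.9
grip_force: 0.0
```

```bash
python3 - <<'E'
from rig import r
st=r.state();print(st["tcp_pos"],st["opening"],st["grip_force"],st["contact_force"])
E
```

```text
[472.50926397 294.23394534 156.05027525] 59.889121481633246 0.0 [-0.12118041 -0.20611609  0.77249241]
```

Released. Now straight up 150 mm, then verify.

>>> arm_command(motion=[{"linear":[0,0,-0.04],"rotation":[0,0,0],"hand":0.3},{"linear":[0,0,-0.1],"rotation":[0,0,0],"hand":0.3},{"linear":[0,0,-0.2],"rotation":[0,0,0],"hand":0.3},{"linear":[0,0,-0.3],"rotation":[0,0,0],"hand":0.3},{"linear":[0,0,-0.38],"rotation":[0,0,0],"hand":0.3},{"linear":[0,0,-0.38],"rotation":[0,0,0],"hand":0.3},{"linear":[0,0,-0.38],"rotation":[0,0,0],"hand":0.3},{"linear":[0,0,-0.38],"rotation":[0,0,0],"hand":0.3}])

```text
time: 17.35
tcp_pos: [472.1, 294.2, 307.4]
ee_rot: [[-0.997, -0.082, -0.001], [-0.082, 0.997, -0.002], [0.001, -0.002, -1.0]]
contact_force: [0.1, -0.4, -0.4]
opening: 60.4
grip_force: 0.0
```

```bash
python3 - <<'E'
from h import *
import cv2
from rig import r
st,w=wrist("w6");s=r.snapshot("scene");print(st["tcp_pos"],st["contact_force"])
for n,i in(("wrist",w),("scene",s)):
    h=cv2.cvtColor(i["pixels"],cv2.COLOR_RGB2HSV);m=((h[:,:,0]>5)&(h[:,:,0]<14)&(h[:,:,1]>190)&(h[:,:,2]>60)).astype(np.uint8)
    k,l,S,C=cv2.connectedComponentsWithStats(m)
    for j in range(1,k):
        if S[j,4]>30: print(n,S[j],C[j].round(1))
    for z in(190,206): print(n,"pred cap",z,proj(i,[477,294,z]))
E
```

```text
[472.08748277 294.22568213 307.41972384] [ 0.11097519 -0.37209836 -0.37887662]
wrist [262 211  13  11  47] [266.8 216. ]
wrist pred cap 190 [278.7633049  209.09373391]
wrist pred cap 206 [278.65001961 213.82246476]
scene pred cap 190 [353.99624504 144.96770722]
scene pred cap 206 [354.49203887 139.78561852]
```

```bash
python3 - <<'E'
from h import *
from rig import r
w=load("w6");s=r.snapshot("scene")
for n,i,b in(("wrist",w,(240,320,160,260)),("scene",s,(330,380,120,180))):
    p=i["pixels"].astype(int);x0,x1,y0,y1=b;q=p[y0:y1,x0:x1];m=(q[:,:,0]>1.8*q[:,:,1])&(q[:,:,0]>2.2*q[:,:,2])&(q[:,:,0]>60)
    v,u=np.nonzero(m);print(n,m.sum(),u.min()+x0,u.max()+x0,v.min()+y0,v.max()+y0,u.mean()+x0,v.mean()+y0)
a=[];base=np.array([477,294,0])
th=np.linspace(0,6.28,60);
for n,i in(("wrist",w),("scene",s)):
    P=np.array([proj(i,[477+16*np.cos(t),294+16*np.sin(t),z]) for t in th for z in(186,206)]);print(n,"pred",P.min(0),P.max(0))
E
```

```text
wrist 46 262 275 180 221 265.97826086956525 203.73913043478262
scene 3 357 358 140 141 357.3333333333333 140.66666666666666
wrist pred [259.00594921 189.93285602] [298.28413775 232.56042374]
scene pred [348.10814823 137.233585  ] [360.31310324 148.89825672]
```

```bash
python3 - <<'E'
from h import *
from rig import r
p=load("w6")["pixels"].astype(int);s=r.snapshot("scene")["pixels"].astype(int)
print("R-B wrist")
for v in range(176,246,5):print(v,(p[v,244:318:4,0]-p[v,244:318:4,2]))
print("scene R-B")
for v in range(130,172,3):print(v,s[v,340:372:2,0]-s[v,340:372:2,2])
E
```

```text
R-B wrist
176 [-14 -13 -17 -14 -13 -13   0   3   2   2   1   3 -11 -18 -19 -18  -4  -4
  -4]
181 [-13 -14 -18 -14 -17 -12   8  93  51  54  52  56   8 -12 -15 -19  -7  -5
  -5]
186 [-16 -16 -17 -15 -16  16   8   4   4   5   5  -1  12  11  -9 -20  -5  -5
  -4]
191 [-31 -15 -17 -19 -13  20   3   8  67  76  56   7   4  26 -10 -16  -9  -4
  -4]
196 [-30 -31 -23 -10 -12   0  94  98  94  92  82  66  52   1  -7 -18  -5  -6
  -5]
201 [-30 -29 -35 -32 -20  82  99  98 100  92  82  72  62  32 -12 -18  -3  -5
  -4]
206 [-31 -30 -35 -31  -7 104 100 103  95  93  86  76  64  55  -5 -15  -4  -4
  -4]
211 [-31 -31 -28 -34 -16 107 100  97 100  91  89  78  68  58 -17 -13  -1  -4
  -4]
216 [-32 -28 -29 -29 -27 102  95  98  99  94 106  86  64  58 -18 -16  -1  -5
  -3]
221 [-31 -29 -28 -30 -34  93 118  94  92  93 162 152 147 118 -15 -15  -2  -4
  -3]
226 [-30 -30 -28 -30 -31 -32 133 166 166 163 162 157  82 -20 -16 -13   2  -3
  -4]
231 [-28 -31 -32 -33 -30 -35 -30 -42 -24  46 -30 -30 -19 -18 -16 -14   2  -4
  -4]
236 [-29 -27 -31 -31 -31 -29 -29 -29 -31 -30 -29 -27 -23 -20 -18 -13 -11  -4
  -4]
241 [-31 -3
[... 233 characters left out ...]
97 97 98 98 99 98 97 98 97 97 97 97 96 98]
139 [ 97  99  98  98  91  72  70  65 127 134  96  97  96  97  98  98]
142 [ 99  98  98  99  73  70  71 121 155 123  92  98  98  97  98  98]
145 [ 97  96  98 100  64  72  73  72  71  76 102  99  99  99  98  98]
148 [ 99  98  39  18  23  38  65  58  46  23  93  99 100 101 103 103]
151 [98 19 -1 11 20 18 19 17 18 15 31 62 36  3  4  5]
154 [ 9  1  2 16 20 17 19 17 17 15  1 -3 -4 -5 -4 -4]
157 [ 0  1  0 28 17 19 18 17 15 37  9  9  9  8  6  2]
160 [ 0 -1 -2 67 70 59 48 53 68 35  7  8  9  8  8  9]
163 [-2 -1 -3 69 74 74 75 74 80 12  8  9  8  8  8  8]
166 [15  5 -5 22 39 66 71 58 36 13 12 11  9  8  9  8]
169 [14 14 14 15 16 16 16 15 17  5 -4 -5 -5 -1  9 10]
```

The cap lies where predicted in both views, upright and seated. Handing in.

```bash
python3 -c "
from rig import r
print(r.job_done())"
```

```text
the job is handed in; nothing more can be done
None
```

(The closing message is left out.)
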